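Spring check of a mirror tilt mount

ROBOT

A 7-joint arm with a two-finger parallel gripper is mounted at the origin on a cart in front of the work surface, level with it; the furniture and walls round the work are solid. World frame = base frame: x ahead of the robot, y to its left, z up, the work surface at z = 0. Lengths are in m, angles in rad, forces in N, time in s.
With the tool pointing down it reaches from about 0.425 to 0.925 m from the base axis. Payload 6.8 kg.
Tool frame: the origin (TCP) lies at the very end of the fingers, on their centre line; the grasp point (between the pads) lies 19 mm behind it; z points along the fingers, y is the line along which they close (so a half turn about z gives the same grasp; the last joint's range is limited). The gripper opens to 85 mm and grips with 20 to 120 N. Pads are 22 mm wide; open, the fingers measure 114 mm over their backs; the gripper's body (76 mm by 85 mm) begins 54 mm behind the grasp point. The pads swing forward as they close: fully open they stand 13 mm farther back than shut.
Start: joints at [-1.249, 0.477, 0.022, 1.555, -0.011, 1.109, -0.083], TCP at [0.281, 0.614, 0.231] pointing down, gripper open.
Joint ranges: [-2.96, 2.96], [-0.34, 2.1], [-1.41, 1.46], [0.24, 2.44], [-1.37, 4.51], [0.17, 1.92], [-2.96, 2.96]. Speed limits (rad/s): [2.39, 2.39, 3.14, 3.14, 3.14, 3.14, 3.14].

INTERFACE

Orientations are given as a unit quaternion [w, x, y, z].
In Python, from station import bot gives the robot as it stands. The module is installed in compiled form; this text tells all that it offers.
- The arm moves only by the shell command python3 -m jog 'ROWS' [OPENING] [FORCE]. ROWS is JSON, a list of rows, each a list of 4 numbers: the shift along the tool's x, y, z in cm, then the turn about the tool's z in rad. In form: [[x, y, z, spin], ...]. A call has 1 to 20 rows; each row is the pose to reach, as a shift and turn from the pose commanded when the call began, along the tool's axes at that moment; what a row does not reach only later rows make up. A row lasts 1/12 s, in which the tool goes at most 41.7 mm and 7.16 degrees, less where a joint would pass 70% of its speed; a pose out of reach is approached as far as the arm can. A call with a gripper value outside its range is refused whole. OPENING is the closure, from -1 (fully open) to 1 (shut), set as the call begins (- or left out, the last holds). The fingers move at their own pace and stop on an object; FORCE is the grip in N (left out, the last holds). Time passes only in rows, so rows that repeat a pose let the fingers close. It gives the time, the measured TCP pose, the force, the opening and the grip force at its end, in the units of the state.
- bot.get_obs(): the state, without advancing time (a new reading comes with each control period).
- bot.read_camera(name): name is "scene" or "top"; returns a dict with "pixels" (480x640x3 uint8, red, green, blue), "depth" (480x640 float32, m along the optical axis (not along the pixel's ray), 0 where there is no reading), "fovy" (degrees; the focal length in pixels is half the picture's height over the tangent of half this angle, whatever the lens; pixels are square), "cx", "cy" (the principal point, pixels), "pose" (4x4, takes a point from camera to world coordinates). Camera axes: x right, y down, z forward; pixel columns grow to the right and rows downward; lengths in m; the calibration is good to about 2 mm. A picture is of the moment at which its call begins.
- bot.hand_in(): hands the job in; it is judged then, once.
The state is a dict: "t": time; "q": joint angles; "joint_vel": joint speeds; "joint_torque": joint torques, N m; "eef_pos": TCP position; "tool_rot": TCP orientation; "contact_force": force on the tool from outside, world axes, zero at the start; "torque": the same for the moment, N m; "gripper_width": opening from 0.0 (shut) to 1.0 (fully open); "grasp_force": force on a finger pad.
Only numpy, scipy, OpenCV 4.12 (cv2) and the standard library are available. Lean on these libraries where they do the work, as an engineer would, in place of code of your own. Each camera call takes 0.05 s, during which the arm holds its last target. There are 200 camera calls.

TASK

Check the springs of the mirror tilt mount by pressing its two coloured corner pads down with the fingertips: first press the red pad until the orange pointer stands level with the red marker on the scale, hold it there for about a second, and let go so that the plate springs back level. Then do the same with the blue pad and the blue marker, and finish clear of the mount. Press gently and do not drive the pointer past a marker; do not touch the mirror or the markers, do not lift or shove the mount, and leave the other things where they stand.

Things in the scene. Friction and masses are not known exactly. Their poses are not given: they have to be found in the camera images.
- mount: Free-standing mirror tilt mount: dark steel foot (85 mm in x; y = -100 to +175 mm; 12 mm thick; 1.8 kg, not fastened), a rocking aluminium plate over its middle, an upright white scale at its +y end; nowhere higher than 101 mm. Origin: underside of the foot below the plate's middle; z up. Its -x side faces the robot apart from a yaw of up to about 0.25 rad.
- scale (a point): Middle of the front face of the white upright scale plate behind the pointer, at (11, 142, 48) mm in the mount's frame, level with the pointer at rest; the plate is 36 mm wide, up to 96 mm above the worktop, with ticks every 5 mm. The markers sit on a rail at y = 168 mm. Behind the mount a gas pipe and hose hang at world x > 0.6 m: keep a wide gripper along the mount's y.
- tilt_plate (a joint): Tilt of the plate (85 x 176 x 8 mm, top at z = 52 mm) about the mount's x axis at z = 42 mm, rad; 0 = level, where springs return it from either side; stops at +-0.30. Positive = red pad down, pointer up; negative = blue pad down, pointer down. Spring 2.2 N m/rad: per 0.1 rad a pad (70 mm from the axis) sinks 7 mm and pushes back with 3 N, and the pointer tip moves 15 mm.
- red_pad_top (a point): Centre of the top of the red round pad (28 mm diameter, 8 mm high) on the front corner of the plate away from the scale; level it lies at (-26, -70, 60) mm in the mount's frame. It moves with the plate; z is normal to the plate.
- red_pad: The red pad itself; origin at the centre of its underside, 8 mm below red_pad_top.
- blue_pad_top (a point): Centre of the top of the blue round pad (28 mm diameter, 8 mm high) on the front corner of the plate next to the scale; level it lies at (-26, 70, 60) mm in the mount's frame. It moves with the plate.
- blue_pad: The blue pad itself; origin at the centre of its underside, 8 mm below blue_pad_top.
- mirror: Round mirror in a black ring, 54 mm diameter, 7 mm high, fixed on the plate; origin at the centre of its underside, at (10, 0, 52) mm in the mount's frame when level. Not to be touched.
- pointer_tip (a point): Tip of the thin orange pointer, which sticks out of the plate's end towards +y; level it lies at (0, 150, 48) mm in the mount's frame.
- red_marker_edge (a point): Middle of the edge of the red marker that faces the pointer tip, at (0, 153, z) mm in the mount's frame, z between about 64 and 76 mm. The marker is a red block on the rail, 14 mm high (7 mm above and below this point), 25 mm long towards +y; its height differs from run to run and it stays where it is.
- blue_marker_edge (a point): The same point of the blue marker, at (0, 153, z) mm, z between about 20 and 32 mm; also 14 mm high.
- red_marker: The red marker block; origin at red_marker_edge. Not to be touched.
- blue_marker: The blue marker block; origin at blue_marker_edge. Not to be touched.
- dropper: Amber dropper bottle, 40 mm diameter, 112 mm high, standing beyond the scale end of the mount; origin under its centre.
- tin: Green round tin, 67 mm diameter, 39 mm high, beyond the red pad's end of the mount; origin under its centre.
- matches: Red match box, 35 x 52 x 14 mm, lying to the right; origin under its centre.
- beaker: Small glass beaker, 51 mm diameter, 68 mm high, to the left; origin under its centre.
- carton: White vial carton, 30 x 75 x 24 mm, to the left; origin under its centre.
- ball_pen: Blue pen, 146 mm long, 9 mm high, lying on the open notebook at the right; origin under its middle.

How it is judged:
On the way, in this order (a step that is already met when the one before it is completed fails the run):
1. The red pad is pressed by the fingertips and the pointer tip stays level with the red marker (within 7 mm of its middle) for 0.5 s (z of pointer_tip in the frame of red_marker_edge between -0.007 and 0.007 m and contact force between the fingers and red_pad above 0.5 N), for 0.5 s.
2. The red pad is let go and the plate is level again (within 0.03 rad) (value of joint tilt_plate between -0.03 and 0.03 rad and contact force between each of the arm, the fingers and mount below 0.2 N), for 0.2 s.
3. The blue pad is pressed by the fingertips and the pointer tip stays level with the blue marker (within 7 mm of its middle) for 0.5 s (z of pointer_tip in the frame of blue_marker_edge between -0.007 and 0.007 m and contact force between the fingers and blue_pad above 0.5 N), for 0.5 s.
At the end, for the whole second after the job is handed in: The plate has sprung back level (tilt within 0.03 rad), nothing of the robot touches the mount, and the mount stands still and flat on the worktop, after both pads were pressed to their markers in order (all of step 2 and linear speed of mount below 0.01 m/s and angle between mount's own z axis and vertical below 0.02 rad and height (world z) of mount below 0.004 m).
It fails at once if The pointer is driven past a marker: more than 14 mm above the middle of the red one or below the middle of the blue one (z of pointer_tip in the frame of red_marker_edge above 0.014 m or z of pointer_tip in the frame of blue_marker_edge below -0.014 m).
It fails at once if The robot touches the mirror or a marker (more than 0.5 N) (contact force between any of the fingers, the arm and mirror above 0.5 N or contact force between any of the fingers, the arm and red_marker above 0.5 N or contact force between any of the fingers, the arm and blue_marker above 0.5 N).
It fails at once if A pad is pressed with more than 20 N (contact force between the fingers and red_pad above 20 N or contact force between the fingers and blue_pad above 20 N).
It fails at once if The mount is shoved, lifted or carried: moved more than 15 mm, raised more than 5 mm, or tipped more than 0.05 rad (distance of mount from where it was at the start of the episode above 0.015 m or height (world z) of mount above 0.005 m or angle between mount's own z axis and vertical above 0.05 rad).
It fails at once if Another thing (amber dropper bottle, green tin, match box, small glass beaker, vial carton, pen) is moved more than 20 mm (distance of any of dropper, tin, matches, beaker, carton, ball_pen from where it was at the start of the episode above 0.02 m).
It also fails if it takes over 54 s, if anything falls off the work surface, if the arm or the gripper's body presses on something with over 40 N, if the wrist force passes 120 N, or if a joint passes its speed limit or range.

## Working session

There is one attempt and no reset: what is moved stays moved. The work goes in short steps, Python scripts to look and compute and a shell command to move; the robot and the scene stay as the last step left them, time stands still between calls to the robot, and variables do not carry over. Pictures are saved under pics/ and viewed, at most 10 in all, crops included, and the job is handed in when it is done.

```bash
mkdir -p pics; python3 - <<'E'
from station import bot
import cv2,numpy as np
o=bot.get_obs();print({k:np.round(v,3).tolist() for k,v in o.items()})
for n in("scene","top"):
    c=bot.read_camera(n);cv2.imwrite(f"pics/{n}0.png",c["pixels"][:,:,::-1]);np.savez(f"{n}0.npz",**c)
    print(n,c["fovy"],c["cx"],c["cy"],np.round(c["pose"],3).tolist())
E
```

```text
{'t': 0.0, 'q': [-1.249, 0.478, 0.022, 1.556, -0.012, 1.109, -0.083], 'joint_vel': [0.0, 0.0, -0.001, 0.0, 0.001, 0.001, 0.001], 'joint_torque': [-0.0, -59.645, 1.608, -28.119, 0.012, 0.009, -0.0], 'eef_pos': [0.281, 0.613, 0.23], 'tool_rot': [-0.0, 0.213, 0.977, -0.001], 'contact_force': [-0.511, -0.207, 1.149], 'torque': [0.013, -0.043, 0.006], 'grasp_force': 0.0, 'gripper_width': 1.003}
scene 46.040597080917365 316.6415479450284 245.8733721180033 [[0.509, -0.552, 0.661, -0.443], [-0.861, -0.34, 0.378, -0.597], [0.016, -0.761, -0.648, 1.022], [0.0, 0.0, 0.0, 1.0]]
top 53.16499244200377 322.33404731890425 246.68644107572533 [[-0.018, -0.979, 0.205, 0.279], [-1.0, 0.017, -0.004, -0.039], [0.001, -0.205, -0.979, 1.303], [0.0, 0.0, 0.0, 1.0]]
```

View pics/scene0.png

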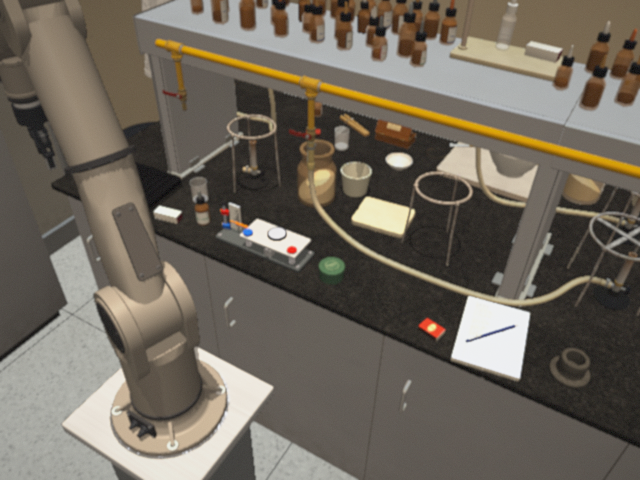

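View pics/top0.png

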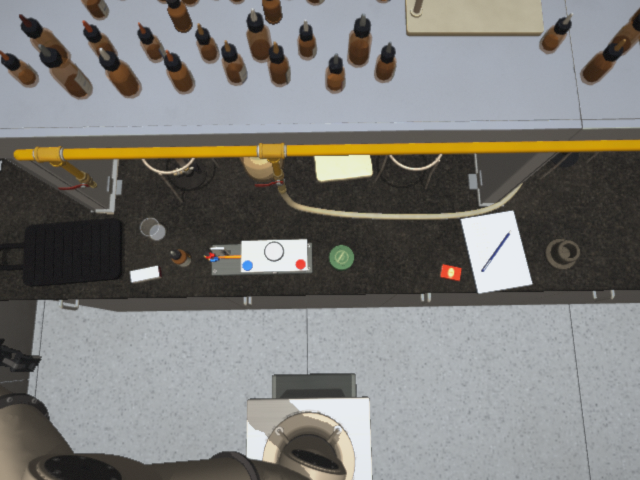

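The scene view shows the red pad at about (292,250), the blue at (248,232), and markers near (225,212/226). In the top view the pads are at (300,264) and (247,266), with the mount almost parallel to y. Next I measure these points.

```bash
cat > h.py <<'E'
import numpy as np,cv2
def load(n): return dict(np.load(n))
def ray(c,u,v):
    f=240/np.tan(np.radians(float(c["fovy"]))/2);P=c["pose"]
    d=P[:3,:3]@np.array([(u-c["cx"])/f,(v-c["cy"])/f,1]);return P[:3,3],d
def onz(c,u,v,z):
    o,d=ray(c,u,v);return o+d*(z-o[2])/d[2]
def proj(c,p):
    f=240/np.tan(np.radians(float(c["fovy"]))/2);q=c["pose"][:3,:3].T@(np.asarray(p)-c["pose"][:3,3])
    return f*q[0]/q[2]+float(c["cx"]),f*q[1]/q[2]+float(c["cy"])
def blobs(c,col,box):
    x0,y0,x1,y1=box;h=cv2.cvtColor(c["pixels"][y0:y1,x0:x1],cv2.COLOR_RGB2HSV).astype(int)
    H,S,V=h[...,0],h[...,1],h[...,2]
    m={'red':((H<5)|(H>172))&(S>140)&(V>90),'blue':(H>100)&(H<125)&(S>140)&(V>90),'orange':(H>7)&(H<22)&(S>140)&(V>120)}[col]
    n,_,st,ce=cv2.connectedComponentsWithStats(m.astype(np.uint8))
    return [(ce[i]+[x0,y0],st[i]+[x0,y0,0,0,0]) for i in range(1,n) if st[i][4]>=6]
E
python3 - <<'E'
from h import *
for n,box in(("scene",(210,195,320,275)),("top",(200,235,320,280))):
    c=load(n+"0.npz")
    for k in('red','blue','orange'):
        for ce,s in blobs(c,k,box): print(n,k,ce.round(1),s,onz(c,*ce,.06).round(4))
c=load("scene0.npz");cv2.imwrite("pics/crop1.png",cv2.resize(c["pixels"][195:275,205:325,::-1],None,fx=6,fy=6,interpolation=cv2.INTER_CUBIC))
E
```

```text
scene red [224.9 211.7] [221 208   8   8  43] [0.5296 0.2595 0.06  ]
scene red [291.4 249.5] [287 247   9   6  45] [0.4905 0.0127 0.06  ]
scene blue [226.3 225.3] [223 223   7   5  28] [0.4825 0.2183 0.06  ]
scene blue [247.3 232. ] [243 230   9   6  39] [0.489  0.1527 0.06  ]
scene orange [239.3 223.6] [230 220  18   8  50] [0.5072 0.1927 0.06  ]
top red [210.2 255.3] [206 252   9   7  31] [0.5208 0.2512 0.06  ]
top red [300.1 263.9] [296 260   9   9  67] [0.4935 0.0142 0.06  ]
top blue [214.1 259.3] [211 257   7   5  22] [0.5098 0.2405 0.06  ]
top blue [247.  265.1] [243 261   9   9  67] [0.4927 0.1536 0.06  ]
top orange [229.7 256.3] [218 255  23   4  60] [0.517  0.1995 0.06  ]
```

View pics/crop1.png

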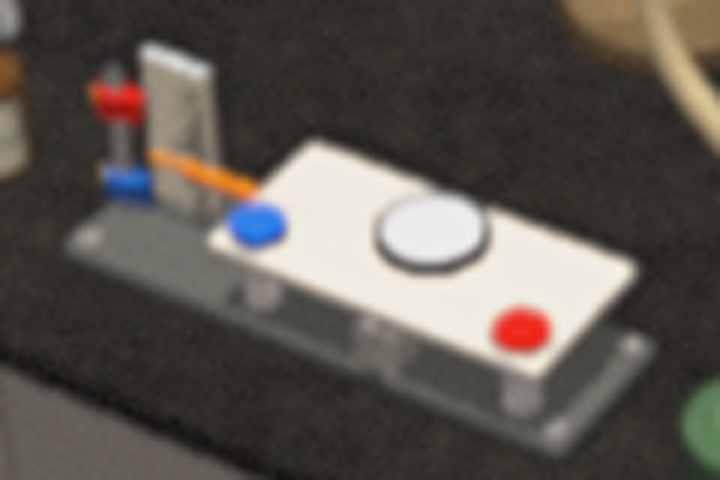

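```bash
python3 - <<'E'
from h import *
s=load("scene0.npz");t=load("top0.npz")
def tri(a,b):
    o1,d1=ray(s,*a);o2,d2=ray(t,*b);d1/=np.linalg.norm(d1);d2/=np.linalg.norm(d2)
    A=sum(np.eye(3)-np.outer(d,d) for d in(d1,d2));r=sum((np.eye(3)-np.outer(d,d))@o for o,d in((o1,d1),(o2,d2)))
    return np.linalg.solve(A,r)
for n,a,b in(("redM",(224.9,211.7),(210.2,255.3)),("blueM",(226.3,225.3),(214.1,259.3)),("red",(291.4,249.5),(300.1,263.9)),("blue",(247.3,232),(247,265.1))): print(n,tri(a,b).round(4))
# depth points
f=240/np.tan(np.radians(float(s["fovy"]))/2)
for nm,c,k,box in(("s",s,'red',(215,200,235,232)),("s",s,'blue',(215,200,235,232)),("s",s,'red',(280,240,300,260)),("s",s,'blue',(238,226,258,240))):
    x0,y0,x1,y1=box;h=cv2.cvtColor(c["pixels"][y0:y1,x0:x1],cv2.COLOR_RGB2HSV).astype(int);H,S,V=h[...,0],h[...,1],h[...,2]
    m=(((H<5)|(H>172)) if k=='red' else (H>100)&(H<125))&(S>140)&(V>90)
    P=[]
    for v,u in np.argwhere(m):
        z=c["depth"][v+y0,u+x0]
        if z>0:
            o,d=ray(c,u+x0,v+y0);P.append(o+d*z)
    P=np.array(P);print(k,len(P),np.percentile(P,[5,25,50,75,95],axis=0).round(4).tolist())
for p in((.518,.2365,.07),(.518,.2365,.026),(.518,.2335,.048),(.518,.261,.07),(.518,.261,.026)):print(p,np.round(proj(s,p),1),np.round(proj(t,p),1))
E
```

```text
redM [0.5181 0.2487 0.0718]
blueM [0.5163 0.2483 0.0249]
red [0.4939 0.0145 0.0567]
blue [0.4929 0.1548 0.0565]
red 42 [[0.5082, 0.2376, 0.0009], [0.5126, 0.2411, 0.0691], [0.5139, 0.2475, 0.0742], [0.5165, 0.2519, 0.0791], [0.5823, 0.3119, 0.0832]]
blue 28 [[0.509, 0.2385, 0.0204], [0.5118, 0.2425, 0.0237], [0.5135, 0.2463, 0.0267], [0.5156, 0.2494, 0.0301], [0.5201, 0.2537, 0.0336]]
red 43 [[0.4821, 0.0043, 0.0565], [0.4857, 0.009, 0.0583], [0.4906, 0.0125, 0.0601], [0.4956, 0.0171, 0.0615], [0.4991, 0.0208, 0.0626]]
blue 39 [[0.4804, 0.1424, 0.0562], [0.4853, 0.1477, 0.0587], [0.49, 0.1517, 0.0599], [0.4933, 0.1577, 0.0613], [0.4971, 0.1632, 0.063]]
(0.518, 0.2365, 0.07) [228.6 213.6] [214.9 255.5]
(0.518, 0.2365, 0.026) [229.9 226. ] [218.4 258.5]
(0.518, 0.2335, 0.048) [230.2 220.2] [217.8 257. ]
(0.518, 0.261, 0.07) [221.6 210.8] [205.5 255.6]
(0.518, 0.261, 0.026) [223.  223.2] [209.4 258.7]
```

Pads lie at z≈0.06 and 140 mm apart, as they should; yaw is about 0, mount origin about (0.518, 0.0835). Marker heights are red ≈72 mm and blue ≈25 mm, inside the given ranges, so each pad must sink about 10–11 mm. I move above the red pad with the fingers shut.

```bash
python3 -m jog '[[-2,-2,0,-0.05],[-5,-5,0,-0.1],[-44.2,-45.7,0,-0.43],[-44.2,-45.7,0,-0.43],[-44.2,-45.7,0,-0.43],[-44.2,-45.7,0,-0.43],[-44.2,-45.7,0,-0.43],[-44.2,-45.7,0,-0.43],[-44.2,-45.7,0,-0.43],[-44.2,-45.7,0,-0.43],[-44.2,-45.7,0,-0.43],[-44.2,-45.7,0,-0.43],[-44.2,-45.7,0,-0.43],[-44.2,-45.7,0,-0.43],[-44.2,-45.7,0,-0.43],[-44.2,-45.7,0,-0.43],[-44.2,-45.7,0,-0.43],[-44.2,-45.7,0,-0.43],[-44.2,-45.7,0,-0.43],[-44.2,-45.7,0,-0.43]]' 1 20; python3 - <<'E'
from station import bot
import cv2,numpy as np
o=bot.get_obs();print({k:np.round(o[k],4).tolist() for k in("t","eef_pos","tool_rot","contact_force","gripper_width")})
E
```

```text
t: 1.77
eef_pos: [0.4922, 0.0157, 0.2311]
tool_rot: [-0.0, -0.001, 1.0, 0.0]
contact_force: [-0.1, -0.2, -0.4]
gripper_width: 0.002
grasp_force: 0.0
{'t': 1.7667, 'eef_pos': [0.4922, 0.0157, 0.2311], 'tool_rot': [-0.0003, -0.0014, 1.0, 0.0002], 'contact_force': [-0.1398, -0.1557, -0.4421], 'gripper_width': 0.0022}
```

```bash
python3 -m jog '[[0,-0.2,2,0],[0,-0.5,5,0],[0,-0.5,8,0],[0,-0.5,11,0],[0,-0.5,13,0],[0,-0.5,14.5,0],[0,-0.5,15.5,0],[0,-0.5,15.5,0],[0,-0.5,15.5,0],[0,-0.5,15.5,0]]' ; python3 - <<'E'
from station import bot
import cv2,numpy as np
o=bot.get_obs();print({k:np.round(o[k],4).tolist() for k in("t","eef_pos","contact_force")})
c=bot.read_camera("scene");cv2.imwrite("pics/c2.png",cv2.resize(c["pixels"][175:275,195:325,::-1],None,fx=6,fy=6,interpolation=cv2.INTER_CUBIC))
E
```

```text
t: 2.6
eef_pos: [0.4934, 0.0095, 0.0772]
tool_rot: [0.001, -0.0, 1.0, 0.0]
contact_force: [-0.1, -0.3, 0.4]
gripper_width: 0.005
grasp_force: 0.0
{'t': 2.6, 'eef_pos': [0.4934, 0.0095, 0.0772], 'contact_force': [-0.1055, -0.2935, 0.4321]}
```

View pics/c2.png

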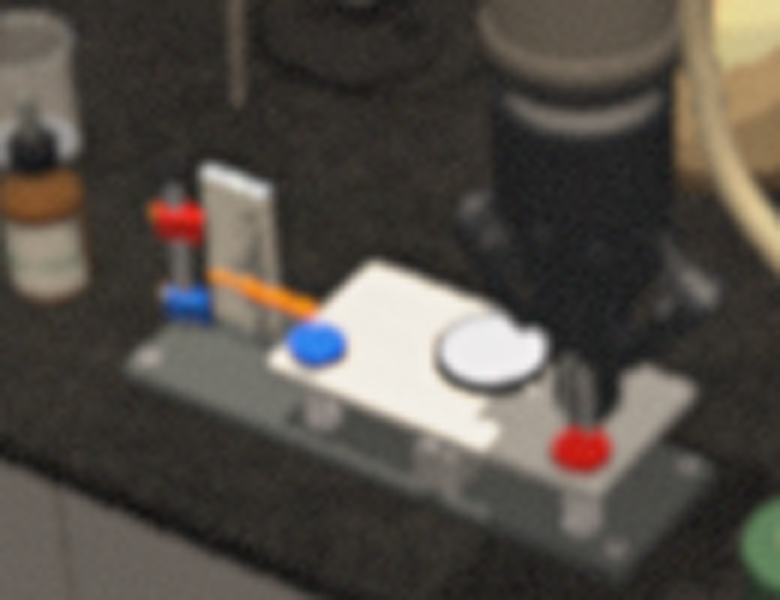

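Fingertips are just over the red pad (crop ≈(585,430)); pointer and both markers are in view at (215,275), (180,220) and (190,300). I press in two stages.

```bash
python3 -m jog '[[0,0,0.4,0],[0,0,0.8,0],[0,0,1.2,0],[0,0,1.5,0],[0,0,1.7,0],[0,0,1.9,0],[0,0,2.1,0],[0,0,2.2,0],[0,0,2.2,0],[0,0,2.2,0]]' ; python3 - <<'E'
from station import bot
from h import *
o=bot.get_obs();print({k:np.round(o[k],4).tolist() for k in("t","eef_pos","contact_force")})
c=bot.read_camera("scene")
np.savez("c3.npz",**c)
for k in('red','blue','orange'):
    for ce,s in blobs(c,k,(210,195,320,275)): print(k,ce.round(1),s)
E
```

```text
t: 3.48
eef_pos: [0.4926, 0.0086, 0.0544]
tool_rot: [-0.0, 0.0, 1.0, -0.0]
contact_force: [-1.3, -3.3, 2.0]
gripper_width: -0.001
grasp_force: 1.6
{'t': 3.4833, 'eef_pos': [0.4926, 0.0086, 0.0544], 'contact_force': [-1.2993, -3.3368, 1.9739]}
red [225.  211.8] [221 208   8   8  44]
red [290.9 252.9] [288 250   8   5  17]
blue [226.2 225.4] [223 223   7   5  29]
blue [247.5 230.4] [244 228   8   6  42]
orange [240.2 221.2] [230 217  18   9  53]
```

```bash
python3 -m jog '[[0,0,0.2,0],[0,0,0.3,0],[0,0,0.4,0],[0,0,0.4,0],[0,0,0.4,0]]' ; python3 - <<'E'
from station import bot
from h import *
o=bot.get_obs();print({k:np.round(o[k],4).tolist() for k in("t","eef_pos","contact_force")})
c=bot.read_camera("scene")
for n,c in(("0",load("scene0.npz")),("3",load("c3.npz")),("4",c)):
    for k in('blue','orange'):
        print(n,k,[(ce.round(1),s) for ce,s in blobs(c,k,(210,195,320,275))])
cv2.imwrite("pics/c4.png",cv2.resize(c["pixels"][195:265,205:305,::-1],None,fx=8,fy=8,interpolation=cv2.INTER_CUBIC))
E
```

```text
t: 3.95
eef_pos: [0.4928, 0.0085, 0.0503]
tool_rot: [0.0, 0.0, 1.0, -0.0]
contact_force: [0.1, -4.8, 5.3]
gripper_width: -0.003
grasp_force: 2.8
{'t': 3.95, 'eef_pos': [0.4928, 0.0085, 0.0503], 'contact_force': [0.105, -4.8212, 5.3201]}
0 blue [(array([226.3, 225.3]), array([223, 223,   7,   5,  28])), (array([247.3, 232. ]), array([243, 230,   9,   6,  39]))]
0 orange [(array([239.3, 223.6]), array([230, 220,  18,   8,  50]))]
3 blue [(array([226.2, 225.4]), array([223, 223,   7,   5,  29])), (array([247.5, 230.4]), array([244, 228,   8,   6,  42]))]
3 orange [(array([240.2, 221.2]), array([230, 217,  18,   9,  53]))]
4 blue [(array([226.3, 225.3]), array([223, 223,   7,   5,  28])), (array([247.9, 229.5]), array([244, 227,   9,   6,  42]))]
4 orange [(array([240.4, 219.6]), array([231, 215,  17,  10,  53]))]
```

View pics/c4.png

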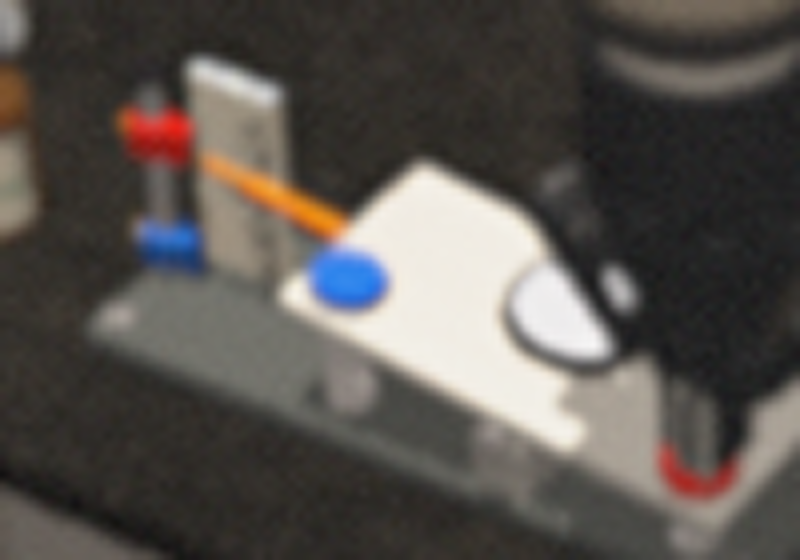

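Pointer tip is at crop (205,160), about 2 px (≈6 mm) below the red marker's level at (190,140). I press 2 mm more and hold.

```bash
python3 -m jog '[[0,0,0.1,0],[0,0,0.2,0],[0,0,0.2,0],[0,0,0.2,0],[0,0,0.2,0],[0,0,0.2,0],[0,0,0.2,0],[0,0,0.2,0]]' ; python3 - <<'E'
from station import bot
from h import *
o=bot.get_obs();print({k:np.round(o[k],4).tolist() for k in("t","eef_pos","contact_force")})
c=bot.read_camera("scene")
for k in('red','blue','orange'):
        print(k,[(ce.round(1),s) for ce,s in blobs(c,k,(210,195,320,275))])
cv2.imwrite("pics/c5.png",cv2.resize(c["pixels"][195:240,205:265,::-1],None,fx=12,fy=12,interpolation=cv2.INTER_CUBIC))
E
```

```text
t: 4.67
eef_pos: [0.4928, 0.0083, 0.0484]
tool_rot: [0.0, 0.0, 1.0, -0.0]
contact_force: [-1.3, -6.9, 5.0]
gripper_width: 0.007
grasp_force: 3.3
{'t': 4.6667, 'eef_pos': [0.4928, 0.0083, 0.0484], 'contact_force': [-1.2997, -6.925, 4.966]}
red [(array([224.9, 211.8]), array([221, 208,   8,   8,  45])), (array([291.7, 254.7]), array([288, 252,   9,   5,  19]))]
blue [(array([226.3, 225.3]), array([223, 223,   7,   5,  28])), (array([248.1, 229.2]), array([244, 226,   9,   7,  44]))]
orange [(array([240.5, 218.9]), array([231, 214,  18,  10,  56]))]
```

View pics/c5.png

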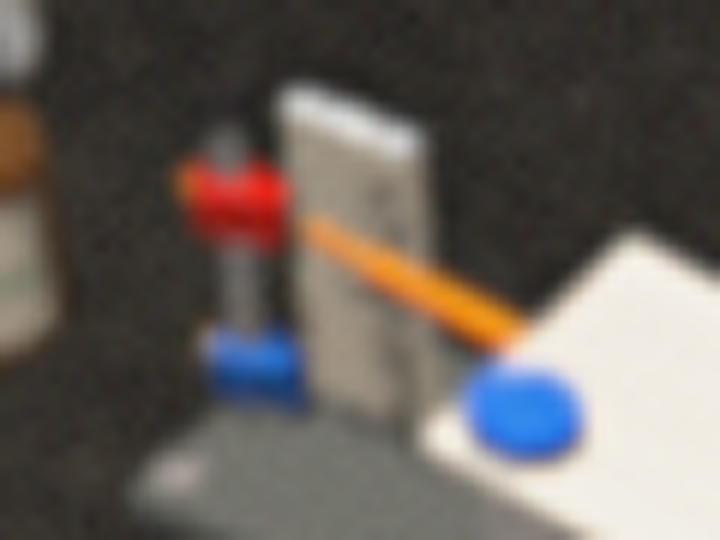

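Tip at crop (308,222); the marker's facing edge spans rows 165–248, middle 206. The tip is about 1 px (3–4 mm) low, within tolerance. I press 0.8 mm more and hold over a second.

```bash
python3 -m jog '[[0,0,0.08,0],[0,0,0.08,0],[0,0,0.08,0],[0,0,0.08,0],[0,0,0.08,0],[0,0,0.08,0],[0,0,0.08,0],[0,0,0.08,0],[0,0,0.08,0],[0,0,0.08,0],[0,0,0.08,0],[0,0,0.08,0],[0,0,0.08,0],[0,0,0.08,0]]' ; python3 - <<'E'
from station import bot
from h import *
o=bot.get_obs();print({k:np.round(o[k],4).tolist() for k in("t","eef_pos","contact_force")})
c=bot.read_camera("scene");np.savez("c6.npz",**c)
for k in('red','blue','orange'):
        print(k,[(ce.round(1),s) for ce,s in blobs(c,k,(210,195,320,275))])
# sub-pixel pointer line: weighted orange row per column, saturation profile along it
for n in("scene0.npz","c3.npz","c6.npz"):
    p=load(n)["pixels"].astype(float);w=np.clip(p[...,0]-p[...,2]-60,0,None)[205:228,226:246]
    w*= (p[...,1]>70)[205:228,226:246]
    r=np.arange(205,228)
    print(n,[(226+i,round(float((w[:,i]*r).sum()/w[:,i].sum()),1),int(w[:,i].max())) for i in range(3,20,2) if w[:,i].sum()>0])
E
```

```text
t: 5.88
eef_pos: [0.4928, 0.0083, 0.0476]
tool_rot: [0.0, 0.0, 1.0, -0.0]
contact_force: [-0.8, -5.5, 6.6]
gripper_width: -0.001
grasp_force: 3.4
{'t': 5.8833, 'eef_pos': [0.4928, 0.0083, 0.0476], 'contact_force': [-0.7755, -5.4878, 6.5701]}
red [(array([224.8, 211.7]), array([221, 208,   8,   8,  45])), (array([291.5, 255. ]), array([288, 252,   9,   6,  22]))]
blue [(array([226.3, 225.3]), array([223, 223,   7,   5,  28])), (array([248.3, 229. ]), array([245, 226,   8,   7,  42]))]
orange [(array([240.5, 218.6]), array([231, 214,  17,  10,  55]))]
scene0.npz [(229, 216.4, 3), (231, 220.7, 69), (233, 221.2, 72), (235, 222.1, 95), (237, 222.8, 137), (239, 223.7, 125), (241, 224.3, 137), (243, 225.0, 137), (245, 225.6, 141)]
c3.npz [(229, 212.5, 3), (231, 217.2, 64), (233, 218.1, 66), (235, 219.2, 93), (237, 220.0, 133), (239, 220.9, 133), (241, 221.6, 140), (243, 222.6, 142), (245, 223.5, 137)]
c6.npz [(229, 211.9, 5), (231, 213.7, 56), (233, 214.6, 55), (235, 215.9, 94), (237, 216.8, 128), (239, 217.9, 128), (241, 218.8, 143), (243, 220.0, 151), (245, 221.1, 144)]
```

The pointer has risen about 24 mm, to z≈72 mm, level with the red marker, and was held over a second. Release.

```bash
python3 -m jog '[[0,0,-0.2,0],[0,0,-0.5,0],[0,0,-0.9,0],[0,0,-1.4,0],[0,0,-2,0],[0,0,-3,0],[0,0,-4.5,0],[0,0,-6,0],[0,0,-6,0],[0,0,-6,0],[0,0,-6,0],[0,0,-6,0],[0,0,-6,0],[0,0,-6,0]]' ; python3 - <<'E'
from station import bot
from h import *
o=bot.get_obs();print({k:np.round(o[k],4).tolist() for k in("t","eef_pos","contact_force")})
for n in("scene","top"):
    c=bot.read_camera(n)
    for k in('red','blue','orange'):
        print(k,[(ce.round(1),s) for ce,s in blobs(c,k,(210,195,320,275) if n=="scene" else (200,235,320,280))])
E
```

```text
t: 7.1
eef_pos: [0.4922, 0.009, 0.1069]
tool_rot: [-0.001, -0.0, 1.0, -0.0]
contact_force: [-0.4, 0.5, -1.1]
gripper_width: 0.001
grasp_force: 0.0
{'t': 7.1, 'eef_pos': [0.4922, 0.009, 0.1069], 'contact_force': [-0.3507, 0.4842, -1.0594]}
red [(array([224.8, 211.7]), array([221, 208,   8,   8,  45])), (array([291.4, 249.5]), array([287, 246,  10,   8,  53]))]
blue [(array([226.2, 225.4]), array([223, 223,   7,   5,  29])), (array([247.3, 232. ]), array([243, 230,   9,   6,  39]))]
orange [(array([239.3, 223.6]), array([230, 220,  18,   8,  50]))]
red [(array([210.2, 255.3]), array([206, 252,   9,   7,  31]))]
blue [(array([214.3, 259.3]), array([211, 257,   8,   5,  23])), (array([247. , 265.1]), array([243, 261,   9,   9,  67]))]
orange [(array([229.7, 256.3]), array([218, 255,  23,   4,  61]))]
```

Plate level again and the mount has not moved. On to the blue pad.

```bash
python3 -m jog '[[0,0.5,-1.5,0],[0,2,-3,0],[0,5,-3,0],[0,8,-3,0],[0,11,-3,0],[0,13.5,-3,0],[0,14.7,-3,0],[0,14.7,-3,0],[0,14.7,-1,0],[0,14.7,1,0],[0,14.7,2.5,0],[0,14.7,3,0],[0,14.7,3,0],[0,14.7,3,0],[0,14.7,3,0]]' ; python3 - <<'E'
from station import bot
from h import *
o=bot.get_obs();print({k:np.round(o[k],4).tolist() for k in("t","eef_pos","contact_force")})
c=bot.read_camera("scene");cv2.imwrite("pics/c7.png",cv2.resize(c["pixels"][175:275,195:325,::-1],None,fx=6,fy=6,interpolation=cv2.INTER_CUBIC))
E
```

```text
t: 8.45
eef_pos: [0.4934, 0.1556, 0.0784]
tool_rot: [0.001, 0.0, 1.0, 0.0]
contact_force: [-0.6, 0.4, -0.5]
gripper_width: -0.001
grasp_force: 0.0
{'t': 8.45, 'eef_pos': [0.4934, 0.1556, 0.0784], 'contact_force': [-0.6385, 0.4286, -0.4999]}
```

View pics/c7.png

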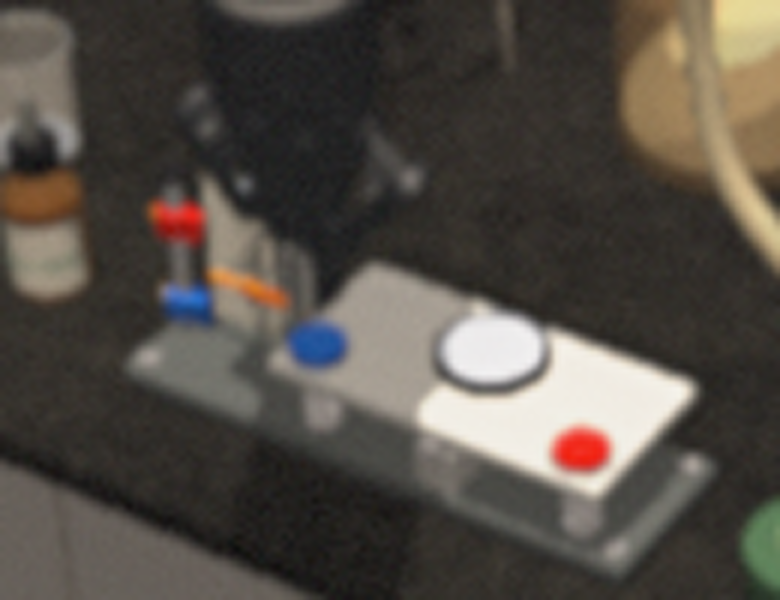

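Fingertips are above the blue pad (crop (318,343)), clear of the scale and pointer. First stage down to z≈0.0525.

```bash
python3 -m jog '[[0,0,0.4,0],[0,0,0.8,0],[0,0,1.2,0],[0,0,1.5,0],[0,0,1.7,0],[0,0,1.9,0],[0,0,2.1,0],[0,0,2.25,0],[0,0,2.35,0],[0,0,2.35,0],[0,0,2.35,0],[0,0,2.35,0]]' ; cat > m.py <<'E'
from station import bot
from h import *
o=bot.get_obs();print({k:np.round(o[k],4).tolist() for k in("t","eef_pos","contact_force")})
c=bot.read_camera("scene");np.savez("b.npz",**c)
for k in('red','blue','orange'):
        print(k,[(ce.round(1),s) for ce,s in blobs(c,k,(210,195,320,275))])
for n in("scene0.npz","b.npz"):
    p=load(n)["pixels"].astype(float);w=np.clip(p[...,0]-p[...,2]-40,0,None)[212:236,226:246]
    w*= (p[...,1]>60)[212:236,226:246]
    r=np.arange(212,236)
    print(n,[(226+i,round(float((w[:,i]*r).sum()/w[:,i].sum()),1),int(w[:,i].max())) for i in range(3,20,2) if w[:,i].sum()>0])
cv2.imwrite("pics/b%d.png"%(o["t"]*100),cv2.resize(c["pixels"][195:240,205:265,::-1],None,fx=12,fy=12,interpolation=cv2.INTER_CUBIC))
E
python3 m.py; ls pics
```

```text
t: 9.5
eef_pos: [0.4928, 0.1564, 0.0542]
tool_rot: [0.0, -0.0, 1.0, 0.0]
contact_force: [-1.4, 3.6, 3.2]
gripper_width: 0.001
grasp_force: 1.9
{'t': 9.5, 'eef_pos': [0.4928, 0.1564, 0.0542], 'contact_force': [-1.3867, 3.5843, 3.2451]}
red [(array([225.1, 211.6]), array([221, 208,   9,   8,  46])), (array([290.8, 247.6]), array([287, 245,   9,   6,  44]))]
blue [(array([226.2, 225.4]), array([223, 223,   7,   5,  27])), (array([248.3, 234.6]), array([244, 232,   8,   5,  17]))]
orange [(array([237.1, 225.8]), array([232, 224,  10,   4,  19]))]
scene0.npz [(229, 218.8, 23), (231, 220.6, 89), (233, 221.2, 92), (235, 222.1, 115), (237, 222.8, 157), (239, 223.7, 145), (241, 224.2, 157), (243, 225.0, 157), (245, 225.6, 161)]
b.npz [(229, 212.3, 19), (231, 224.1, 62), (233, 224.6, 80), (235, 225.2, 91), (237, 225.6, 121), (239, 226.4, 104), (241, 226.8, 40)]
b950.png
c2.png
c4.png
c5.png
c7.png
crop1.png
scene0.png
top0.png
```

```bash
python3 -m jog '[[0,0,0.15,0],[0,0,0.25,0],[0,0,0.35,0],[0,0,0.35,0],[0,0,0.35,0],[0,0,0.35,0]]' ; python3 m.py; ls -t pics | head -1; cp pics/$(ls -t pics | head -1) pics/blue2.png
```

```text
t: 10.05
eef_pos: [0.4929, 0.1567, 0.0507]
tool_rot: [0.0, -0.0, 1.0, 0.0]
contact_force: [-1.0, 4.6, 4.9]
gripper_width: -0.001
grasp_force: 2.9
{'t': 10.05, 'eef_pos': [0.4929, 0.1567, 0.0507], 'contact_force': [-1.0479, 4.5707, 4.87]}
red [(array([225.3, 211.6]), array([221, 208,   9,   8,  49])), (array([290.4, 246.4]), array([287, 244,   8,   6,  43]))]
blue [(array([226.3, 225.3]), array([223, 223,   7,   5,  28])), (array([248.2, 235.5]), array([244, 233,   8,   5,  16]))]
orange [(array([236.7, 227.7]), array([231, 226,  11,   4,  22]))]
scene0.npz [(229, 218.8, 23), (231, 220.6, 89), (233, 221.2, 92), (235, 222.1, 115), (237, 222.8, 157), (239, 223.7, 145), (241, 224.2, 157), (243, 225.0, 157), (245, 225.6, 161)]
b.npz [(229, 213.0, 10), (231, 226.2, 61), (233, 226.6, 84), (235, 227.0, 86), (237, 227.5, 107), (239, 228.1, 120), (241, 228.4, 31)]
b1005.png
```

View pics/blue2.png

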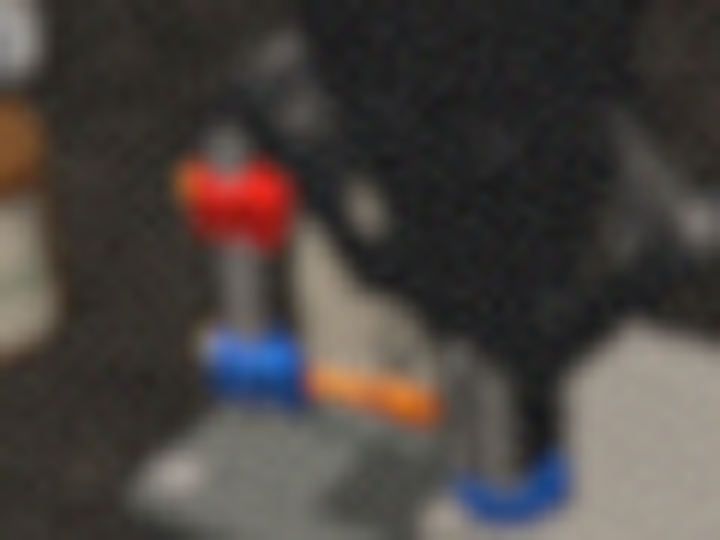

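Tip at crop (308,378) stands level with the blue marker's edge middle (≈372). A tiny 0.5 mm more and hold, then release.

```bash
python3 -m jog '[[0,0,0.05,0],[0,0,0.05,0],[0,0,0.05,0],[0,0,0.05,0],[0,0,0.05,0],[0,0,0.05,0],[0,0,0.05,0],[0,0,0.05,0],[0,0,0.05,0],[0,0,0.05,0],[0,0,0.05,0],[0,0,0.05,0],[0,0,0.05,0],[0,0,0.05,0]]' ; python3 m.py
```

```text
t: 11.27
eef_pos: [0.4929, 0.1568, 0.0502]
tool_rot: [0.0, -0.0, 1.0, 0.0]
contact_force: [-0.7, 4.6, 5.2]
gripper_width: -0.002
grasp_force: 3.1
{'t': 11.2667, 'eef_pos': [0.4929, 0.1568, 0.0502], 'contact_force': [-0.662, 4.6487, 5.1767]}
red [(array([225.2, 211.5]), array([221, 208,   9,   8,  48])), (array([290.4, 246.4]), array([287, 244,   8,   6,  43]))]
blue [(array([226.3, 225.3]), array([223, 223,   7,   5,  28])), (array([248.3, 235.6]), array([244, 233,   8,   5,  17]))]
orange [(array([236.7, 228. ]), array([231, 227,  11,   4,  21]))]
scene0.npz [(229, 218.8, 23), (231, 220.6, 89), (233, 221.2, 92), (235, 222.1, 115), (237, 222.8, 157), (239, 223.7, 145), (241, 224.2, 157), (243, 225.0, 157), (245, 225.6, 161)]
b.npz [(229, 213.0, 10), (231, 226.4, 51), (233, 226.9, 100), (235, 227.4, 76), (237, 227.8, 117), (239, 228.4, 113), (241, 228.7, 38)]
```

```bash
python3 -m jog '[[0,0,-0.2,0],[0,0,-0.5,0],[0,0,-0.9,0],[0,0,-1.4,0],[0,0,-2,0],[0,0,-3,0],[0,0,-5,0],[0,0,-8,0],[0,0,-11,0],[0,0,-14,0],[0,0,-15,0],[0,0,-15,0],[0,0,-15,0],[0,0,-15,0],[0,0,-15,0],[0,0,-15,0]]' ; python3 m.py; cat > /dev/null; cp pics/$(ls -t pics | head -1) pics/end.png
```

```text
t: 12.65
eef_pos: [0.4918, 0.1556, 0.1987]
tool_rot: [-0.001, -0.0, 1.0, -0.001]
contact_force: [-0.6, -0.1, 1.0]
gripper_width: -0.0
grasp_force: 0.0
{'t': 12.65, 'eef_pos': [0.4918, 0.1556, 0.1987], 'contact_force': [-0.613, -0.0924, 1.016]}
red [(array([224.8, 211.7]), array([221, 208,   8,   8,  45])), (array([291.4, 249.5]), array([287, 247,   9,   6,  45]))]
blue [(array([226.2, 225.4]), array([223, 223,   7,   5,  29])), (array([247.5, 232. ]), array([244, 230,   8,   5,  36]))]
orange [(array([239.6, 223.7]), array([230, 220,  18,   8,  44]))]
scene0.npz [(229, 218.8, 23), (231, 220.6, 89), (233, 221.2, 92), (235, 222.1, 115), (237, 222.8, 157), (239, 223.7, 145), (241, 224.2, 157), (243, 225.0, 157), (245, 225.6, 161)]
b.npz [(229, 218.5, 25), (231, 220.6, 92), (233, 221.2, 91), (235, 222.0, 88), (237, 222.8, 115), (239, 223.6, 106), (241, 224.3, 115), (243, 225.1, 119), (245, 225.6, 124)]
```

View pics/end.png

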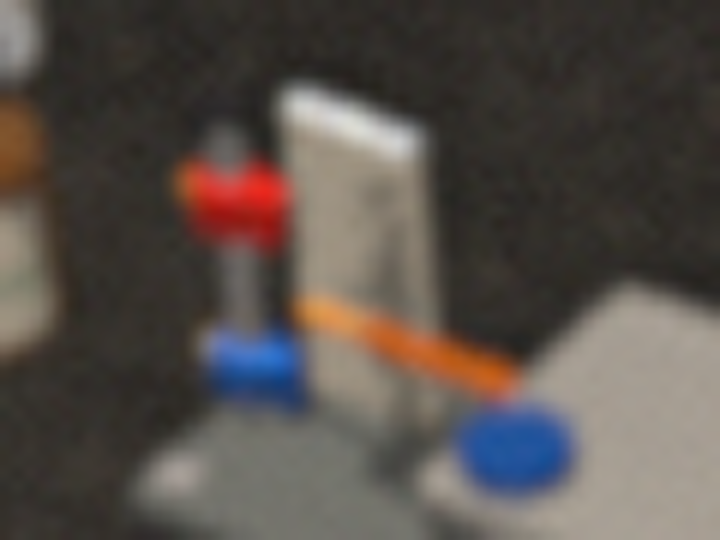

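The pointer is back at its rest height (tip at crop (300,305)) with the mount in place and the gripper clear.

```bash
python3 -c "
from station import bot
print(bot.hand_in())"
```

```text
the job is handed in; nothing more can be done
None
```

I pressed the red pad and then the blue pad until the pointer looked level with its marker in the camera image (within about 3 mm), held each over a second and let the plate spring back level; the gripper ended clear of the unmoved mount and the job is handed in, with no verdict returned.

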